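# Slide the top stone coaster out of its stack and home in the bamboo tray

### The arm

A 6-joint arm with a two-finger parallel gripper is mounted at the origin on the work surface. World frame = base frame: x ahead of the robot, y to its left, z up, the work surface at z = 0. Lengths are in mm, angles in rad, forces in N, time in s.
With the tool pointing down it reaches from about 250 to 800 mm from the base axis. Payload 8.5 kg.
Tool frame: the origin (TCP) lies between the finger pads; the fingertips stand ctrl.tcp_to_tips ahead of it and the grasp point (between the pads) lies 11 mm behind it (ctrl.tcp_to_tips is the distance from the TCP to the fingertips, in mm); z points along the fingers, y is the direction in which the jaws open and shut (so a half turn about z gives the same grasp; the last joint's range is limited). The gripper opens to 85 mm and grips with 20 to 120 N. Pads are 22 mm wide; open, the fingers measure 114 mm over their backs; the gripper's body (76 mm by 85 mm) begins 54 mm behind the grasp point. The pads swing forward as they close: fully open they stand 13 mm farther back than shut.
Start: joints at [1.246, 0.238, -0.013, 1.319, 0, 1.571], TCP at [167.522, 497.51, 239.276] pointing down, gripper open.
Joint ranges: [-2.66, 2.66], [-1.03, 1.9], [-1.14, 1.46], [-1.82, 2.27], [-1.45, 1.34], [-3.14, 3.14]. Speed limits (rad/s): [2.22, 2.22, 2.79, 3.14, 3.14, 3.14].

### API

Orientations are given as a unit quaternion [x, y, z, w].
In Python, from workcell import ctrl gives the robot as it stands.
- The arm moves only by the tool send_rows, never from a script. Its argument "targets" is a list that holds one entry, the list of rows, each a list of 6 numbers: the shift along the tool's x, y, z in m, then the turn, a rotation vector about the tool's x, y, z in degrees. In form: [[[tx, ty, tz, ax, ay, az], ...]]. A call has 1 to 5 rows; each row is the pose to reach, as a shift and turn from the pose measured when the call began, along the tool's axes at that moment; what a row does not reach only later rows make up. A row lasts 1/12 s, in which the tool goes at most 41.7 mm and 7.16 degrees, less where a joint would pass 70% of its speed; a pose out of reach is approached as far as the arm can. A call with a gripper value outside its range is refused whole. "claw" is the gripper's target within -1 to 1 (shut at 1, half-way at 0, fully open at -1), set as the call begins (left out, the last holds). The fingers move at their own pace and stop on an object; the grip force is fixed at half the most. Time passes only in rows, so rows that repeat a pose let the fingers close. It gives the time, the measured TCP pose, the force and the opening at its end, in the units of the state.
- ctrl.read_state(): the state, without advancing time (a new reading comes with each control period).
- ctrl.read_camera(name): name is "scene" or "top" or "wrist"; returns the picture (400x640x3 uint8, red, green, blue); there is no depth.
- ctrl.camera_params(name): a dict with "fov_y" (degrees; the focal length in pixels is half the picture's height over the tangent of half this angle, whatever the lens; pixels are square), "cx", "cy" (the principal point, pixels), "position" and "attitude" of the camera in the world; the wrist camera has in their place "hand_eye" (4x4, takes a point from camera to tool coordinates, whose origin is the TCP and whose axes are the flange's). Camera axes: x right, y up, looking along -z (the intrinsics and any distortion apply to the point x, -y, -z); pixel columns grow to the right and rows downward; lengths in mm; the calibration is good to about 2 mm. A picture is of the moment at which its call begins: read the wrist's pose just before it. camera_params takes no time and is no camera call.
- ctrl.sign_off(): hands the job in, once; it reports no verdict.
Trained networks look in the newest picture that a camera, given by its name, has taken for a name from the list of things; names that differ only in an ending like _2 or _b are one class to them, and where a whole thing is asked for, a point or a joint stands for the part that bears it (a point fixed in the world has none). Each returns a list of dicts, best first, with "score" (0 to 1); they miss things now and then, are a little off and sometimes report something else, mostly with a low value. They report only what shows in the picture. A call takes as long as a camera call. They do not tell look-alikes from the thing itself.
- ctrl.recognise(query, camera): "point" ([row, column] in pixels, amid what is visible of it).
- ctrl.outline_of(query, camera): "pixels" (400x640 bool, what is visible of it) and "point" ([row, column] in pixels, amid what is visible of it).
The state is a dict: "t": time; "qpos": joint angles; "qd": joint speeds; "joint_efforts": joint torques, N m; "eef_pos": TCP position; "eef_rot": TCP orientation; "contact_force": force on the tool from outside, world axes, zero at the start; "ft_torque": the same for the moment, N m; "opening": opening from 0.0 (shut) to 1.0 (fully open).
Only numpy, scipy, OpenCV 4.12 (cv2) and the standard library are available. Lean on these libraries where they do the work, as an engineer would, in place of code of your own. Each camera call takes 0.05 s, during which the arm holds its last target. There are 200 camera calls.

### The job

On the vanity ledge, three stone coasters are stacked in the deep well of a bamboo tray. Slide the top one sideways off the stack, without lifting it, into the empty bay beside the well, and on until it lies flat with its edge fully home against the bay's end rim, ready for a glass. The stone is brittle, so press gently (never 20 N or more), and leave the two coasters below and the other things on the ledge where they are.

Things in the scene. Friction and masses are not known exactly. Their poses are not given: they have to be found in the camera images.
- tray: Bamboo coaster tray, fixed to the ledge, 217 x 112 mm. Origin: underside, on the centre line, at the border of well (x below 0) and bay (x above 0). +x is the way a coaster slides out. Bay: x 0 to 104 mm, y -50 to 50 mm, flat deck 23 mm above the ledge, sides and end rimmed to 31 mm height. A coaster that is home has its centre at x = 56 mm, 28 mm up.
- well (a point): Middle of the floor of the well, 6 mm above the ledge (tray x -50.5 mm); axes as the tray's. Inside x -101 to 0, y -50 to 50 mm in the tray's frame. Its back and side walls (6 mm thick) rise to 38 mm, 2 mm above the top coaster, so no back or side edge can be reached; towards +x it is open above 23 mm.
- bay_end (a point): Middle of the inner face of the bay's end rim, at deck height: tray x 104 mm, 23 mm above the ledge; axes as the tray's. The deck lies 3 mm below the underside of the top coaster in the stack, so the coaster tips slightly, then drops 3 mm as it leaves the stack.
- top_coaster_mid (a point): Centre (half-way up) of the top coaster: square polished grey stone slab, 96 x 96 x 10 mm, about 110 g, axes as the tray's. Starts near the well's back wall, centre 31 mm and upper face 36 mm above the ledge; too wide to grip. Friction on stone and bamboo about 0.28; fingertips pressed down with 8 to 12 N drag it along. It cracks at 20 N from the fingers; touching down faster than 5 mm/s jolts it that hard.
- middle_coaster_mid (a point): Centre of the middle coaster, alike, 21 mm above the ledge, right under the top one; loose, with up to 5 mm of free room in the well. It must not shift.
- bottom_coaster_mid (a point): Centre of the bottom coaster, alike, 11 mm above the ledge; loose, with up to 5 mm of free room in the well. It must not shift.
- glass_a: Soju glass, 50 mm wide, 60 mm tall, origin at the centre of its foot; stands beside the tray. Bystander.
- glass_b: A second soju glass, the same, on the tray's other long side. Bystander.
- brush_cup: White ceramic toothbrush cup, 72 mm wide, 100 mm tall, origin at the centre of its foot. Bystander.
- organiser: White plastic pill organiser with seven closed lids, 36 x 168 x 25 mm, long side along its y axis, origin at the centre of its underside. Bystander.
Not all that is in view belongs to the job. Leave any black or red look-alike of the tray alone.

How it is judged:
By the outcome, as a careful person would: the job done as asked, in the order asked, and still so for the second after the job is handed in, with the robot touching nothing.
It also fails if it takes over 54 s, if anything falls off the work surface, if the arm or the gripper's body presses on something with over 40 N, if the wrist force passes 120 N, or if a joint passes its speed limit or range.

## Working session

There is one attempt and no reset: what is moved stays moved. The work goes in short steps, Python scripts to look and compute and a tool call to move; the robot and the scene stay as the last step left them, time stands still between calls to the robot, and variables do not carry over. Pictures are saved under pics/ and viewed, about 8 in all and at most 12, crops included, and the job is handed in when it is done.

Besides the shell and the picture viewer there is one more tool, called after ">>>" as name(argument=value, ...) on one line, values as JSON. send_rows: Moves the arm, as the interface text tells. Its arguments: {"type":"object","properties":{"targets":{"type":"array"},"claw":{"type":"number"}},"required":["targets"]}

```bash
ls; mkdir -p pics; python3 - <<'E'
from workcell import ctrl
import cv2,numpy as np
s=ctrl.read_state();print({k:np.round(v,3) for k,v in s.items()}, ctrl.tcp_to_tips)
for c in("scene","top","wrist"):
    print(c,ctrl.camera_params(c))
ims=[cv2.cvtColor(ctrl.read_camera(c),cv2.COLOR_RGB2BGR) for c in("scene","top","wrist")]
for c,i in zip(("scene","top","wrist"),ims): cv2.imwrite(f"pics/{c}0.png",i)
for c in("top","scene"):
  for q in("tray","top_coaster_mid","glass_a","brush_cup","organiser"):
    print(c,q,[(np.round(d["point"]).tolist(),round(d["score"],2)) for d in ctrl.recognise(q,c)])
E
```

```text
pics
{'t': np.float64(0.0), 'qpos': array([ 1.246,  0.239, -0.014,  1.319,  0.   ,  1.571]), 'qd': array([ 0.001, -0.002,  0.001,  0.001, -0.002, -0.001]), 'joint_efforts': array([-1.0000e-03, -5.3878e+01,  3.4645e+01,  1.8000e-02,  0.0000e+00,
       -0.0000e+00]), 'eef_pos': array([167.417, 497.175, 238.674]), 'eef_rot': array([ 0.162,  0.987, -0.001, -0.   ]), 'contact_force': array([ 0.636,  0.174, -0.896]), 'ft_torque': array([-0.03 , -0.014,  0.005]), 'opening': np.float64(1.002)} 8.0
scene {'fov_y': 47.40595611439668, 'cx': 313.40189893919506, 'cy': 200.75335018092022, 'position': array([1200.52902149,  544.31334038, 1047.53246987]), 'attitude': array([0.14818464, 0.32063067, 0.85507601, 0.37958174])}
top {'fov_y': 50.95915728268667, 'cx': 315.57216134948305, 'cy': 199.6068787859466, 'position': array([ 414.39706567,   -1.81040905, 1135.8638584 ]), 'attitude': array([-0.04259434,  0.0452578 ,  0.71104436, -0.70039515])}
wrist {'fov_y': 67.65418783020317, 'cx': 319.28936375692615, 'cy': 197.8757635017783, 'hand_eye': array([[ 1.48640760e-04,  9.57840418e-01,  2.87300734e-01,
  
[... 168 characters left out ...]
        -1.34082229e+02],
       [ 0.00000000e+00,  0.00000000e+00,  0.00000000e+00,
         1.00000000e+00]])}
top tray [([296.0, 414.0], 0.85), ([198.0, 249.0], 0.74), ([114.0, 412.0], 0.7)]
top top_coaster_mid [([192.0, 337.0], 0.66)]
top glass_a [([149.0, 349.0], 0.88), ([236.0, 348.0], 0.79)]
top brush_cup [([178.0, 144.0], 0.94)]
top organiser [([214.0, 465.0], 0.88), ([237.0, 348.0], 0.59)]
scene tray [([136.0, 312.0], 0.97), ([253.0, 364.0], 0.82), ([192.0, 289.0], 0.61), ([216.0, 199.0], 0.61)]
scene top_coaster_mid [([208.0, 297.0], 0.87)]
scene glass_a [([180.0, 322.0], 0.8), ([223.0, 261.0], 0.56)]
scene brush_cup [([312.0, 444.0], 0.67)]
scene organiser [([190.0, 285.0], 0.46)]
```

View pics/top0.png

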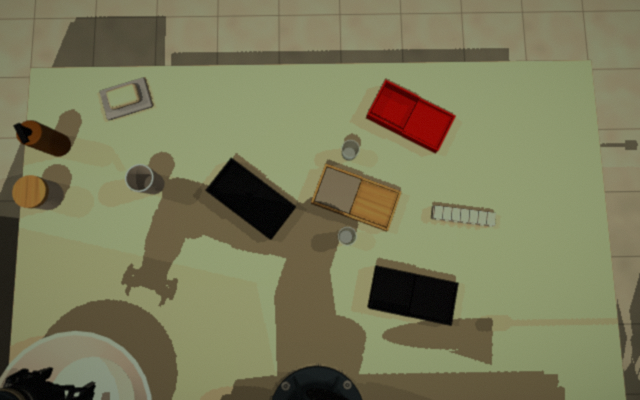

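View pics/scene0.png

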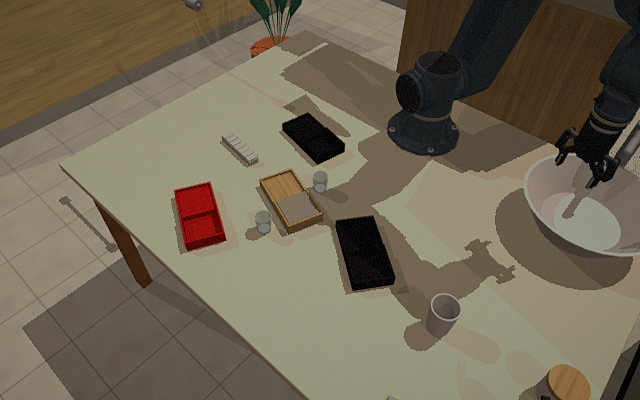

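The bamboo tray with the grey coaster is at top (357,195) and scene (291,201). The look-alikes, in top pixels, are black at (250,198), black at (413,294) and red at (411,115). I choose the bamboo one, then crop and measure it.

```bash
cat > h.py <<'E'
from workcell import ctrl
import cv2,numpy as np
from scipy.spatial.transform import Rotation as R
def cam(name,st=None):
    p=ctrl.camera_params(name); f=200/np.tan(np.radians(p["fov_y"]/2))
    if name=="wrist":
        T=np.array(p["hand_eye"]); Rt=R.from_quat(st["eef_rot"]).as_matrix()
        return f,p["cx"],p["cy"],Rt@T[:3,:3],Rt@T[:3,3]+st["eef_pos"]
    return f,p["cx"],p["cy"],R.from_quat(p["attitude"]).as_matrix(),np.array(p["position"])
def proj(C,P):
    f,cx,cy,Rc,t=C; q=(np.atleast_2d(P)-t)@Rc
    return np.c_[cx+f*q[:,0]/-q[:,2], cy-f*q[:,1]/-q[:,2]]
def unproj(C,uv,z):
    f,cx,cy,Rc,t=C; uv=np.atleast_2d(uv).astype(float)
    d=np.c_[(uv[:,0]-cx)/f,-(uv[:,1]-cy)/f,-np.ones(len(uv))]@Rc.T
    return t+d*((z-t[2])/d[:,2])[:,None]
def grab(name,fn):
    st=ctrl.read_state(); im=cv2.cvtColor(ctrl.read_camera(name),cv2.COLOR_RGB2BGR); cv2.imwrite("pics/"+fn,im); return im,cam(name,st),st
E
python3 - <<'E'
from h import *
im,C,_=grab("top","top1.png")
hsv=cv2.cvtColor(im,cv2.COLOR_BGR2HSV)
print(hsv[187,338],hsv[205,378],hsv[170,300])
o=[d for d in ctrl.outline_of("top_coaster_mid","top")]
m=o[0]["pixels"].astype(np.uint8);print(o[0]["score"],m.sum())
r=cv2.minAreaRect(cv2.findNonZero(m));b=cv2.boxPoints(r);print("coaster box px",b.round(1).tolist())
w=unproj(C,b,36);print(w.round(1).tolist(),[np.linalg.norm(w[i]-w[i-1]).round(1) for i in range(4)],w.mean(0))
s=(cv2.inRange(hsv,(8,90,60),(24,255,255)));s[:150]=0;s[240:]=0;s[:,:300]=0;s[:,405:]=0
n,l,st,_=cv2.connectedComponentsWithStats(s);k=1+np.argmax(st[1:,4])
pts=np.argwhere(l==k)[:,::-1].astype(np.float32)
b=cv2.boxPoints(cv2.minAreaRect(pts));w=unproj(C,b,34);print(b.round(1).tolist(),w.round(1).tolist(),[np.linalg.norm(w[i]-w[i-1]).round(1) for i in range(4)],w.mean(0))
crop=im[135:250,290:415];cv2.imwrite("pics/c1.png",cv2.resize(crop,None,fx=6,fy=5.2,interpolation=cv2.INTER_CUBIC))
E
```

```text
[ 20  79 116] [ 18 169 145] [ 38  70 157]
0.62 1343
coaster box px [[313.3999938964844, 200.60000610351562], [326.70001220703125, 165.0], [361.6000061035156, 178.10000610351562], [348.20001220703125, 213.6999969482422]]
[[549.1, -1.2, 36.0], [644.4, -38.2, 36.0], [607.6, -130.2, 36.0], [513.1, -92.4, 36.0]] [np.float64(98.0), np.float64(102.2), np.float64(99.1), np.float64(101.8)] [578.56120253 -65.50360239  36.        ]
[[287.8999938964844, 234.39999389648438], [318.29998779296875, 155.39999389648438], [404.0, 188.3000030517578], [373.6000061035156, 267.29998779296875]] [[461.4, 66.7, 34.0], [671.5, -16.2, 34.0], [578.8, -242.4, 34.0], [372.8, -155.0, 34.0]] [np.float64(238.8), np.float64(225.8), np.float64(244.5), np.float64(223.8)] [521.12137369 -86.73024453  34.        ]
```

View pics/c1.png

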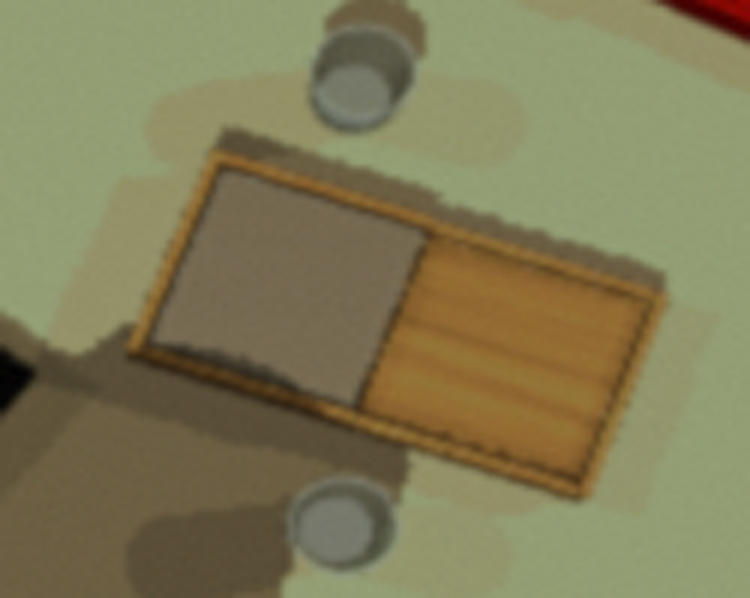

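The crop shows the bamboo tray, with its outer corners at about (218,152), (132,350), (585,497) and (665,293). The grey coaster fills the left well, the empty bay is on the right, and the glasses stand above and below. I fit the pose next.

```bash
python3 - <<'E'
from h import *
from scipy.optimize import least_squares
C=cam("top")
c=np.array([(218,152),(132,350),(585,497),(665,293),(428,238),(358,408)],float)/[6,5.2]+[290,135]
# tray frame: +x to image right; +y = z cross x
P=np.array([(-107,56,38),(-107,-56,38),(110,-56,31),(110,56,31),(-4,48,36),(-4,-48,36)],float)
def W(p): return np.c_[P[:,:2]@np.array([[np.cos(p[2]),-np.sin(p[2])],[np.sin(p[2]),np.cos(p[2])]]).T+p[:2],P[:,2]]
r=least_squares(lambda p:(proj(C,W(p))-c).ravel(),[560,-110,-1.9])
print(r.x,r.fun.reshape(-1,2).round(1).tolist())
x,y,a=r.x; ax=np.array([np.cos(a),np.sin(a)])
print("coaster centre",r.x[:2]+ax*-52,"bayend",r.x[:2]+104*ax,"axis",ax,np.degrees(a))
for g in ((349+0,149),(348,236)): print("glass",unproj(C,g,30))
# initial tool axes
s=ctrl.read_state();print(R.from_quat(s["eef_rot"]).as_matrix().round(3))
E
```

```text
[ 557.18968408 -115.1921319    -1.93787099] [[-0.7, -0.6], [-0.9, 0.5], [1.1, 0.8], [1.4, 0.4], [-0.3, -1.1], [-0.7, -0.0]]
coaster centre [575.85178312 -66.65630947] bayend [ 519.865486   -212.26377677] axis [-0.35888652 -0.9333812 ] -111.03182914741038
glass [[688.73110342 -99.27731978  30.        ]]
glass [[454.92994101 -90.76811808  30.        ]]
[[-0.948  0.319 -0.   ]
 [ 0.319  0.948 -0.   ]
 [-0.    -0.    -1.   ]]
```

>>> send_rows(targets=[[[-0.033,-0.0235,0,0,0,0.5],[-0.066,-0.047,0,0,0,1],[-0.099,-0.0705,0,0,0,1.5],[-0.132,-0.094,0,0,0,2],[-0.165,-0.1175,0,0,0,2.4]]], claw=1)

```text
t: 1.17
eef_pos: [286.9, 332.0, 239.4]
eef_rot: [0.182, 0.983, 0.0, 0.0]
contact_force: [1.2, -0.7, 0.5]
opening: 0.301
```

>>> send_rows(targets=[[[-0.0335,-0.0218,0,0,0,0],[-0.067,-0.0437,0,0,0,0],[-0.1005,-0.0655,0,0,0,0],[-0.134,-0.0873,0,0,0,0],[-0.1675,-0.1092,0,0,0,0]]])

```text
t: 1.58
eef_pos: [405.0, 168.2, 239.7]
eef_rot: [0.182, 0.983, 0.0, 0.0]
contact_force: [1.4, 2.2, -0.8]
opening: 0.001
```

>>> send_rows(targets=[[[-0.0335,-0.0218,0,0,0,0],[-0.067,-0.0437,0,0,0,0],[-0.1005,-0.0655,0,0,0,0],[-0.134,-0.0873,0,0,0,0],[-0.1675,-0.1092,0,0,0,0]]])

```text
t: 2.0
eef_pos: [523.2, 4.2, 239.9]
eef_rot: [0.182, 0.983, 0.0, 0.001]
contact_force: [-0.4, 0.9, 1.1]
opening: 0.001
```

>>> send_rows(targets=[[[-0.025,-0.016,0.02,0,0,0],[-0.05,-0.032,0.04,0,0,0],[-0.075,-0.047,0.06,0,0,0],[-0.075,-0.047,0.08,0,0,0],[-0.075,-0.047,0.09,0,0,0]]])

```text
t: 2.42
eef_pos: [576.0, -67.8, 147.1]
eef_rot: [0.183, 0.983, 0.0, -0.001]
contact_force: [-0.7, -0.4, -0.1]
opening: 0.002
```

>>> send_rows(targets=[[[0,0,0,0,0,0],[0,0,0,0,0,0]]])

```text
t: 2.58
eef_pos: [575.2, -67.3, 146.7]
eef_rot: [0.183, 0.983, 0.0, -0.002]
contact_force: [0.2, 0.1, 0.3]
opening: -0.0
```

```bash
python3 - <<'E'
from h import *
im,C,s=grab("wrist","w1.png")
print(s["eef_pos"],s["eef_rot"],s["contact_force"],s["opening"])
x,y,a=557.2,-115.2,-1.9379
P=np.array([(-107,56,38),(-107,-56,38),(110,-56,31),(110,56,31),(-4,48,36),(-4,-48,36)],float)
c,n=np.cos(a),np.sin(a)
print(proj(C,np.c_[P[:,:2]@np.array([[c,n],[-n,c]])+[x,y],P[:,2]]).round(0).tolist())
E
```

```text
[575.20486798 -67.34127599 146.74977348] [ 1.83252606e-01  9.83064137e-01  3.40304964e-04 -1.80802901e-03] [0.22303287 0.10855578 0.27808057] -6.934466291712285e-05
[[381.0, 259.0], [389.0, 132.0], [123.0, 132.0], [145.0, 256.0], [267.0, 250.0], [261.0, 143.0]]
```

View pics/w1.png

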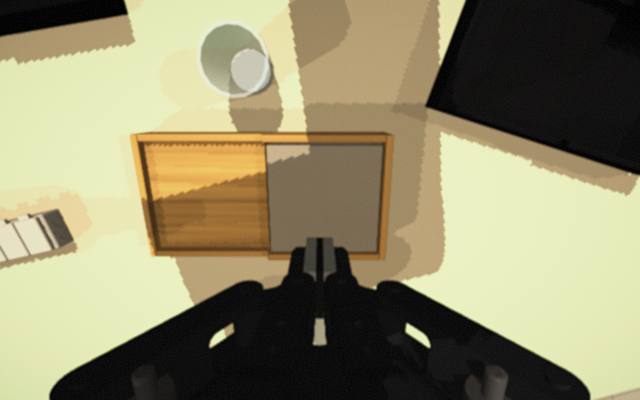

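The wrist view shows the tray's outer corners at (392,133), (385,258), (153,255) and (132,134), and the coaster's front edge from (267,143) to (269,250). That is a few pixels off the prediction, so I refit with both views.

```bash
python3 - <<'E'
from h import *
from scipy.optimize import least_squares
s={"eef_pos":np.array([575.2,-67.34,146.75]),"eef_rot":[.18325,.98306,.00034,-.00181]}
Cw,Ct=cam("wrist",s),cam("top")
ct=np.array([(218,152),(132,350),(585,497),(665,293),(428,238),(358,408)],float)/[6,5.2]+[290,135]
cw=np.array([(385,258),(392,133),(132,134),(153,255),(269,250),(267,143)],float)
def W(p):
    P=np.array([(-107,56,38),(-107,-56,38),(110,-56,31),(110,56,31),(p[3],48,36),(p[3],-48,36)],float)
    c,n=np.cos(p[2]),np.sin(p[2]);return np.c_[P[:,:2]@np.array([[c,n],[-n,c]])+p[:2],P[:,2]]
for k,f in dict(wrist=lambda p:(proj(Cw,W(p))-cw).ravel(),both=lambda p:np.r_[(proj(Cw,W(p))-cw).ravel(),2*(proj(Ct,W(p))-ct).ravel()]).items():
    r=least_squares(f,[557,-115,-1.938,-4]);print(k,r.x.round(3),r.fun.round(1).reshape(-1,2).tolist())
    x,y,a,e=r.x;print("centre",x+(e-48)*np.cos(a),y+(e-48)*np.sin(a))
E
```

```text
wrist [ 559.426 -110.603   -1.936   -2.448] [[1.7, 1.2], [3.2, -0.2], [-3.1, -1.0], [-1.9, 1.2], [2.0, 0.5], [-1.8, 0.1]]
centre 577.4500812323048 -63.4853086011156
both [ 558.898 -111.734   -1.937   -2.131] [[0.3, 1.2], [1.7, -0.2], [-4.7, -1.2], [-3.3, 1.1], [0.2, 0.4], [-3.7, -0.0], [-4.0, -2.4], [-4.3, -0.2], [-0.4, 0.2], [0.2, -0.5], [-1.9, -3.0], [-2.7, -0.8]]
centre 576.8276906104709 -64.91924767206297
```

>>> send_rows(targets=[[[0,0,0.025,0,0,0],[0,0,0.05,0,0,0],[0,0,0.07,0,0,0],[0,0,0.082,0,0,0],[0,0,0.086,0,0,0]]])

```text
t: 3.05
eef_pos: [575.2, -66.2, 61.5]
eef_rot: [0.182, 0.983, 0.0, -0.001]
contact_force: [-1.2, -0.2, -0.5]
opening: 0.002
```

>>> send_rows(targets=[[[0,0,0.001,0,0,0],[0,0,0.002,0,0,0],[0,0,0.003,0,0,0],[0,0,0.0035,0,0,0],[0,0,0.004,0,0,0]]])

```text
t: 3.47
eef_pos: [575.7, -66.2, 58.3]
eef_rot: [0.182, 0.983, 0.0, -0.0]
contact_force: [0.3, -0.4, -0.6]
opening: 0.001
```

>>> send_rows(targets=[[[0,0,0.003,0,0,0],[0,0,0.006,0,0,0],[0,0,0.0075,0,0,0],[0,0,0.008,0,0,0],[0,0,0.0085,0,0,0]]])

```text
t: 3.88
eef_pos: [575.5, -66.2, 49.5]
eef_rot: [0.182, 0.983, 0.0, -0.001]
contact_force: [-0.3, -0.1, 0.1]
opening: 0.002
```

>>> send_rows(targets=[[[0,0,0.0003,0,0,0],[0,0,0.0006,0,0,0],[0,0,0.0009,0,0,0],[0,0,0.0012,0,0,0],[0,0,0.0015,0,0,0]]])

```text
t: 4.3
eef_pos: [575.6, -66.3, 48.0]
eef_rot: [0.182, 0.983, 0.0, -0.001]
contact_force: [-0.3, -0.9, 0.4]
opening: 0.0
```

>>> send_rows(targets=[[[0,0,0.0003,0,0,0],[0,0,0.0006,0,0,0],[0,0,0.0009,0,0,0],[0,0,0.0012,0,0,0],[0,0,0.0015,0,0,0]]])

```text
t: 4.72
eef_pos: [575.5, -66.3, 46.5]
eef_rot: [0.182, 0.983, 0.0, -0.001]
contact_force: [0.4, -0.5, -0.2]
opening: -0.001
```

>>> send_rows(targets=[[[0,0,0.00025,0,0,0],[0,0,0.0005,0,0,0],[0,0,0.00075,0,0,0],[0,0,0.001,0,0,0],[0,0,0.00125,0,0,0]]])

```text
t: 5.13
eef_pos: [575.6, -66.3, 45.2]
eef_rot: [0.182, 0.983, 0.0, -0.001]
contact_force: [-0.3, 0.3, 0.5]
opening: -0.001
```

>>> send_rows(targets=[[[0,0,0.0002,0,0,0],[0,0,0.0004,0,0,0],[0,0,0.0006,0,0,0],[0,0,0.0008,0,0,0]]])

```text
t: 5.47
eef_pos: [575.6, -66.2, 44.4]
eef_rot: [0.182, 0.983, 0.0, -0.001]
contact_force: [-0.3, 0.1, -0.6]
opening: -0.005
```

>>> send_rows(targets=[[[0,0,0.0002,0,0,0],[0,0,0.0004,0,0,0]]])

```text
t: 5.63
eef_pos: [575.6, -66.3, 44.1]
eef_rot: [0.182, 0.983, 0.0, -0.001]
contact_force: [-1.3, 0.5, 2.7]
opening: 0.004
```

>>> send_rows(targets=[[[0,0,0.0001,0,0,0],[0,0,0.0002,0,0,0]]])

```text
t: 5.8
eef_pos: [575.6, -66.2, 44.1]
eef_rot: [0.182, 0.983, 0.0, -0.001]
contact_force: [-1.4, 0.7, 4.2]
opening: 0.003
```

>>> send_rows(targets=[[[0,0,0.0002,0,0,0],[0,0,0.0004,0,0,0]]])

```text
t: 5.97
eef_pos: [575.6, -66.3, 44.1]
eef_rot: [0.182, 0.983, 0.0, -0.0]
contact_force: [-2.2, 0.0, 8.0]
opening: 0.0
```

>>> send_rows(targets=[[[0,-0.0003,0.0005,0,0,0],[0,-0.001,0.0005,0,0,0],[0,-0.002,0.0005,0,0,0],[0,-0.003,0.0005,0,0,0],[0,-0.004,0.0005,0,0,0]]])

```text
t: 6.38
eef_pos: [574.9, -69.8, 44.1]
eef_rot: [0.182, 0.983, 0.001, 0.0]
contact_force: [0.2, 1.9, 4.5]
opening: 0.003
```

>>> send_rows(targets=[[[0,-0.0008,0.0007,0,0,0],[0,-0.0018,0.0007,0,0,0],[0,-0.0028,0.0007,0,0,0],[0,-0.0038,0.0007,0,0,0],[0,-0.0048,0.0007,0,0,0]]])

```text
t: 6.8
eef_pos: [574.2, -74.1, 44.1]
eef_rot: [0.182, 0.983, 0.001, 0.001]
contact_force: [1.9, 2.5, 5.8]
opening: -0.0
```

```bash
python3 - <<'E'
from h import *
im,C,s=grab("wrist","w2.png");print(s["eef_pos"],s["contact_force"])
w1=cv2.imread("pics/w1.png")
cv2.imwrite("pics/c2.png",cv2.resize(im,None,fx=1.2,fy=1.2))
E
```

```text
[574.15930512 -74.06402951  44.06558944] [1.88010438 2.46562825 5.78444533]
```

View pics/c2.png

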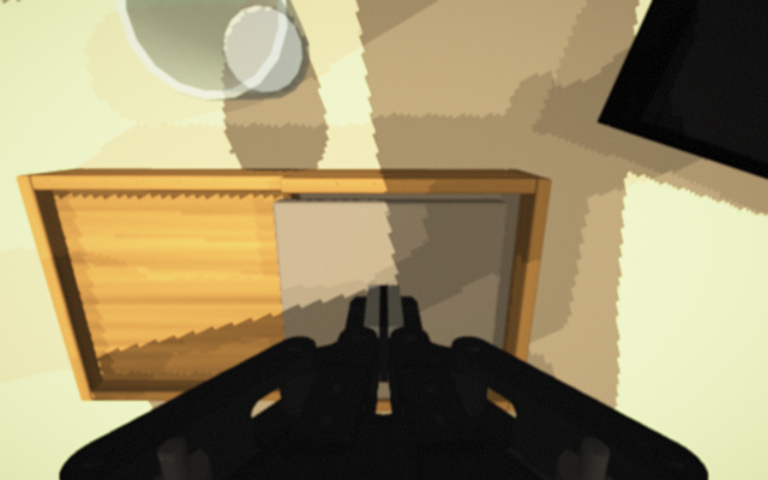

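The picture shows a gap opening at the back wall (about 510,250) and the coaster's front edge at the bay border (about 280,200). It is being dragged along squarely.

>>> send_rows(targets=[[[0,-0.0011,0.0008,0,0,0],[0,-0.0024,0.0008,0,0,0],[0,-0.0038,0.0008,0,0,0],[0,-0.0052,0.0008,0,0,0],[0,-0.0066,0.0008,0,0,0]]])

```text
t: 7.27
eef_pos: [572.4, -79.7, 44.1]
eef_rot: [0.182, 0.983, 0.002, 0.002]
contact_force: [-0.8, 4.8, 9.8]
opening: 0.004
```

>>> send_rows(targets=[[[0,-0.0014,0.0008,0,0,0],[0,-0.0028,0.0008,0,0,0],[0,-0.0042,0.0008,0,0,0],[0,-0.0056,0.0008,0,0,0],[0,-0.007,0.0008,0,0,0]]])

```text
t: 7.68
eef_pos: [570.5, -85.6, 44.1]
eef_rot: [0.182, 0.983, 0.003, 0.003]
contact_force: [-0.7, 5.3, 8.3]
opening: 0.001
```

Lateral force is higher than expected, so I look again before going on.

```bash
python3 - <<'E'
from h import *
im,C,s=grab("wrist","w3.png");print(s["eef_pos"],s["contact_force"],s["ft_torque"])
cv2.imwrite("pics/c3.png",cv2.resize(im[120:],None,fx=1.25,fy=1.25))
x,y,a=558.9,-111.7,-1.937;c,n=np.cos(a),np.sin(a)
print((s["eef_pos"][:2]-[x,y])@np.array([[c,-n],[n,c]]), "tray xy of tool")
E
```

```text
[570.54174379 -85.57183656  44.07657934] [-0.7277179   5.33365264  8.31087239] [0.9244853  0.20086757 0.05414472]
[-28.56429362   1.51401902] tray xy of tool
```

View pics/c3.png

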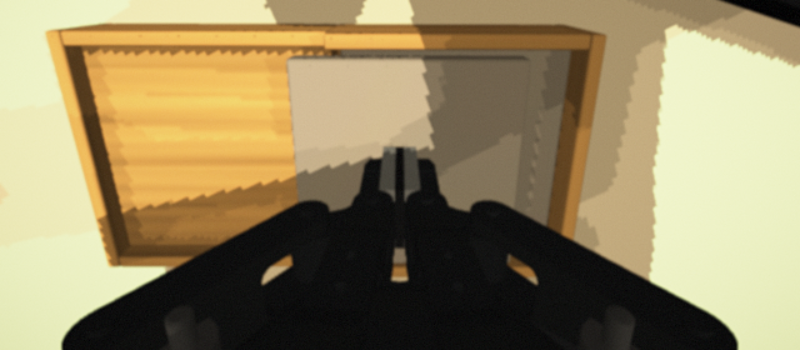

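The picture shows the coaster's front edge at (290,60), about 15 mm past the bay border at (325,40). The middle coaster shows behind it at (545,110). It is square to the tray, so I continue.

>>> send_rows(targets=[[[0,-0.0014,0.0008,0.1,0.1,0],[0,-0.0028,0.0008,0.2,0.15,0],[0,-0.0042,0.0008,0.3,0.2,0],[0,-0.0056,0.0008,0.3,0.2,0],[0,-0.007,0.0008,0.3,0.2,0]]])

```text
t: 8.15
eef_pos: [568.7, -91.6, 44.1]
eef_rot: [0.181, 0.983, 0.001, 0.001]
contact_force: [-0.6, 4.6, 9.7]
opening: -0.003
```

>>> send_rows(targets=[[[0,-0.0014,0.0008,0.1,0.1,0],[0,-0.0028,0.0008,0.2,0.1,0],[0,-0.0042,0.0008,0.2,0.1,0],[0,-0.0056,0.0008,0.2,0.1,0],[0,-0.007,0.0008,0.2,0.1,0]]])

```text
t: 8.57
eef_pos: [566.8, -97.5, 44.1]
eef_rot: [0.181, 0.983, 0.001, 0.001]
contact_force: [-1.3, 5.0, 10.2]
opening: -0.0
```

>>> send_rows(targets=[[[0.0003,-0.0014,0.0008,0.1,0.1,0],[0.0006,-0.0028,0.0008,0.2,0.1,0],[0.0009,-0.0042,0.0008,0.2,0.1,0],[0.0011,-0.0056,0.0008,0.2,0.1,0],[0.0013,-0.007,0.0008,0.2,0.1,0]]])

```text
t: 8.98
eef_pos: [564.2, -103.3, 44.1]
eef_rot: [0.181, 0.984, -0.0, 0.001]
contact_force: [2.0, 2.2, 7.8]
opening: -0.001
```

>>> send_rows(targets=[[[0.0002,-0.0012,0.0007,0.1,0.1,0],[0.0004,-0.0024,0.0007,0.2,0.1,0],[0.0006,-0.0036,0.0007,0.2,0.1,0],[0.0008,-0.0048,0.0007,0.2,0.1,0],[0.001,-0.006,0.0007,0.2,0.1,0]]])

```text
t: 9.4
eef_pos: [562.1, -108.5, 44.0]
eef_rot: [0.181, 0.984, -0.002, 0.001]
contact_force: [1.3, 1.7, 6.3]
opening: 0.003
```

>>> send_rows(targets=[[[0.0002,-0.0012,0.0008,0,0.1,0],[0.0004,-0.0024,0.0008,0,0.1,0],[0.0006,-0.0036,0.0008,0,0.1,0],[0.0006,-0.0048,0.0008,0,0.1,0],[0.0006,-0.006,0.0008,0,0.1,0]]])

```text
t: 9.82
eef_pos: [560.4, -113.8, 44.0]
eef_rot: [0.181, 0.984, -0.001, 0.001]
contact_force: [0.7, 2.8, 6.2]
opening: -0.001
```

>>> send_rows(targets=[[[0.0001,-0.0012,0.0008,0,0.1,0],[0.0002,-0.0024,0.0008,0,0.1,0],[0.0003,-0.0036,0.0008,0,0.1,0],[0.0004,-0.0048,0.0008,0,0.1,0],[0.0005,-0.006,0.0008,0,0.1,0]]])

```text
t: 10.23
eef_pos: [558.6, -119.2, 43.7]
eef_rot: [0.181, 0.984, -0.001, 0.001]
contact_force: [0.3, 1.8, 5.2]
opening: 0.004
```

>>> send_rows(targets=[[[0.0001,-0.0012,0.0009,0,0.1,0],[0.0002,-0.0024,0.001,0,0.1,0],[0.0003,-0.0036,0.0011,0,0.1,0],[0.0004,-0.0048,0.0012,0,0.1,0],[0.0005,-0.006,0.0013,0,0.1,0]]])

```text
t: 10.65
eef_pos: [556.8, -124.2, 43.3]
eef_rot: [0.18, 0.984, 0.0, 0.001]
contact_force: [-0.0, 4.3, 9.7]
opening: -0.0
```

>>> send_rows(targets=[[[0.0001,-0.0012,0.0008,0,0.1,0],[0.0002,-0.0024,0.0009,0,0.1,0],[0.0003,-0.0036,0.001,0.1,0.1,0],[0.0004,-0.0048,0.0011,0.1,0.1,0],[0.0005,-0.006,0.0012,0.1,0.1,0]]])

```text
t: 11.07
eef_pos: [555.2, -129.1, 43.1]
eef_rot: [0.18, 0.984, 0.0, 0.001]
contact_force: [-0.2, 3.2, 11.7]
opening: 0.0
```

>>> send_rows(targets=[[[0.0001,-0.0012,0.0008,0,0.1,0],[0.0002,-0.0024,0.0009,0,0.1,0],[0.0003,-0.0036,0.001,0.1,0.1,0],[0.0004,-0.0048,0.0011,0.1,0.1,0],[0.0005,-0.006,0.0012,0.1,0.1,0]]])

```text
t: 11.48
eef_pos: [553.6, -134.1, 42.9]
eef_rot: [0.18, 0.984, 0.0, 0.001]
contact_force: [0.3, 3.7, 12.3]
opening: 0.003
```

>>> send_rows(targets=[[[0.0001,-0.0013,0.0006,0,0.1,0],[0.0002,-0.0026,0.0007,0,0.1,0],[0.0003,-0.0039,0.0008,0.1,0.1,0],[0.0004,-0.0052,0.0009,0.1,0.1,0],[0.0005,-0.0065,0.001,0.1,0.1,0]]])

```text
t: 11.9
eef_pos: [551.8, -139.7, 42.8]
eef_rot: [0.18, 0.984, -0.0, 0.001]
contact_force: [0.8, 3.8, 10.4]
opening: -0.002
```

>>> send_rows(targets=[[[0.0001,-0.0013,0.0006,0,0.1,0],[0.0002,-0.0026,0.0007,0,0.1,0],[0.0003,-0.0039,0.0008,0.1,0.1,0],[0.0004,-0.0052,0.0009,0.1,0.1,0],[0.0005,-0.0065,0.001,0.1,0.1,0]]])

```text
t: 12.32
eef_pos: [549.9, -145.2, 42.6]
eef_rot: [0.179, 0.984, -0.0, 0.001]
contact_force: [0.9, 4.1, 10.1]
opening: 0.005
```

>>> send_rows(targets=[[[0.0001,-0.0013,0.0006,0,0.1,0],[0.0002,-0.0026,0.0007,0,0.1,0],[0.0003,-0.0039,0.0007,0.1,0.1,0.1],[0.0004,-0.0052,0.0008,0.1,0.1,0.1],[0.0005,-0.0065,0.0009,0.1,0.1,0.1]]])

```text
t: 12.73
eef_pos: [548.1, -150.9, 42.6]
eef_rot: [0.18, 0.984, -0.0, 0.001]
contact_force: [0.8, 3.2, 8.4]
opening: -0.002
```

>>> send_rows(targets=[[[0.0001,-0.0012,0.0006,0,0.1,0],[0.0002,-0.0024,0.0007,0,0.1,0],[0.0003,-0.0036,0.0007,0.1,0.1,0.1],[0.0004,-0.0048,0.0007,0.1,0.1,0.1]]])

```text
t: 13.07
eef_pos: [546.7, -155.0, 42.5]
eef_rot: [0.181, 0.984, -0.001, 0.001]
contact_force: [0.4, 2.3, 7.4]
opening: -0.001
```

>>> send_rows(targets=[[[0.0001,-0.0012,0.0007,0,0.1,0],[0.0002,-0.0024,0.0007,0,0.1,0],[0.0003,-0.0036,0.0008,0,0.1,0],[0.0004,-0.0048,0.0008,0,0.1,0]]])

```text
t: 13.4
eef_pos: [545.3, -158.9, 42.4]
eef_rot: [0.18, 0.984, -0.0, 0.001]
contact_force: [-0.7, 2.8, 8.2]
opening: -0.001
```

>>> send_rows(targets=[[[0.0001,-0.001,0.0007,0,0.1,0],[0.0002,-0.002,0.0007,0,0.1,0],[0.0003,-0.003,0.0008,0,0.1,0],[0.0003,-0.004,0.0008,0,0.1,0]]])

```text
t: 13.73
eef_pos: [543.8, -162.4, 41.9]
eef_rot: [0.18, 0.984, 0.0, 0.0]
contact_force: [-0.5, 0.1, 0.2]
opening: 0.0
```

The coaster dropped onto the deck and the force went to zero. I touch down again gently.

>>> send_rows(targets=[[[0,0,0.0002,0,0,0],[0,0,0.0004,0,0,0],[0,0,0.0006,0,0,0]]])

```text
t: 13.98
eef_pos: [543.6, -162.5, 41.1]
eef_rot: [0.18, 0.984, 0.0, -0.0]
contact_force: [-1.3, -0.5, 4.4]
opening: -0.005
```

>>> send_rows(targets=[[[0,0,0.0002,0,0,0],[0,0,0.0004,0,0,0]]])

```text
t: 14.15
eef_pos: [543.6, -162.5, 41.1]
eef_rot: [0.18, 0.984, 0.0, 0.0]
contact_force: [-2.5, 0.6, 9.0]
opening: 0.002
```

>>> send_rows(targets=[[[0,-0.0005,0.0007,0,0.1,0],[0.0001,-0.0015,0.0007,0,0.1,0],[0.0002,-0.0025,0.0007,0,0.1,0],[0.0003,-0.0035,0.0007,0,0.1,0],[0.0004,-0.0045,0.0007,0,0.1,0]]])

```text
t: 14.57
eef_pos: [542.3, -166.1, 41.1]
eef_rot: [0.18, 0.984, 0.001, -0.0]
contact_force: [0.9, 3.5, 8.6]
opening: -0.002
```

>>> send_rows(targets=[[[0.0001,-0.001,0.0007,0,0.1,0],[0.0002,-0.002,0.0007,0,0.1,0],[0.0003,-0.003,0.0007,0,0.1,0]]])

```text
t: 14.82
eef_pos: [541.5, -168.3, 41.1]
eef_rot: [0.18, 0.984, 0.002, -0.0]
contact_force: [-0.1, 2.6, 8.5]
opening: -0.001
```

```bash
python3 - <<'E'
from h import *
im,C,s=grab("wrist","w4.png")
cv2.imwrite("pics/c4.png",cv2.resize(im[60:],None,fx=1.25,fy=1.25))
E
```

```text
(no output)
```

View pics/c4.png

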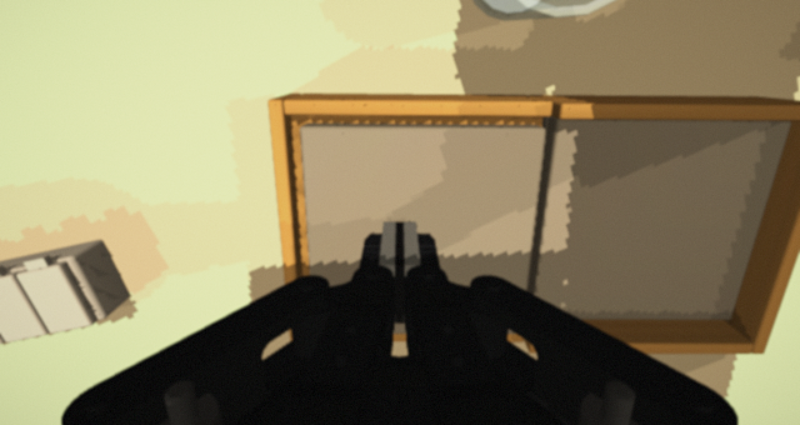

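The picture shows the coaster in the bay, its front edge at (301,127) a few mm short of the rim's inner face at (292,120). I push on slowly and watch the lateral force.

>>> send_rows(targets=[[[0.0001,-0.0008,0.0007,0.1,0.1,0],[0.0002,-0.0016,0.0007,0.1,0.1,0],[0.0003,-0.0024,0.0007,0.1,0.1,0]]])

```text
t: 15.12
eef_pos: [540.9, -170.0, 41.0]
eef_rot: [0.18, 0.984, 0.002, -0.001]
contact_force: [-1.1, 4.0, 8.8]
opening: 0.006
```

>>> send_rows(targets=[[[0.0001,-0.0007,0.0007,0.1,0.1,0],[0.0002,-0.0014,0.0007,0.1,0.1,0],[0.0003,-0.0021,0.0007,0.1,0.1,0]]])

```text
t: 15.37
eef_pos: [540.5, -171.2, 41.1]
eef_rot: [0.179, 0.984, 0.002, -0.001]
contact_force: [-0.0, 4.6, 8.9]
opening: 0.003
```

>>> send_rows(targets=[[[0.0001,-0.0007,0.0007,0.1,0.1,0],[0.0001,-0.0014,0.0007,0.1,0.1,0],[0.0001,-0.0021,0.0007,0.1,0.1,0]]])

```text
t: 15.62
eef_pos: [540.1, -172.5, 41.1]
eef_rot: [0.179, 0.984, 0.002, -0.002]
contact_force: [-1.2, 4.4, 9.8]
opening: -0.001
```

>>> send_rows(targets=[[[0.0001,-0.0007,0.0007,0.1,0.1,0],[0.0001,-0.0014,0.0007,0.1,0.1,0],[0.0001,-0.0021,0.0007,0.1,0.1,0]]])

```text
t: 15.87
eef_pos: [540.0, -174.0, 41.1]
eef_rot: [0.179, 0.984, 0.001, -0.002]
contact_force: [0.6, 3.0, 7.8]
opening: 0.0
```

```bash
python3 - <<'E'
from h import *
im,C,s=grab("wrist","w5.png");print(s["eef_pos"],s["contact_force"])
cv2.imwrite("pics/c5.png",cv2.resize(im[100:260,180:460],None,fx=2.8,fy=2.8,interpolation=cv2.INTER_CUBIC))
E
```

```text
[ 540.01255577 -173.98091455   41.07452531] [0.64091083 3.04748055 7.79140203]
```

View pics/c5.png

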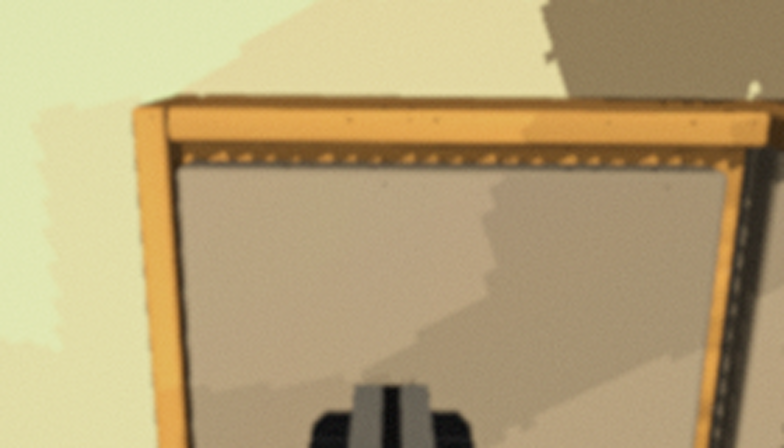

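The picture shows the front edge almost touching the end rim, at about (178,170), with a bare deck strip behind the coaster. I push a few mm more until it stalls.

>>> send_rows(targets=[[[0,-0.0007,0.0007,0.1,0.1,0],[0,-0.0014,0.0007,0.1,0.1,0],[0,-0.0021,0.0007,0.1,0.1,0]]])

```text
t: 16.17
eef_pos: [540.0, -175.6, 41.1]
eef_rot: [0.179, 0.984, 0.001, -0.002]
contact_force: [0.4, 4.1, 7.9]
opening: 0.0
```

>>> send_rows(targets=[[[0,-0.0007,0.0007,0.1,0.1,0],[0,-0.0014,0.0007,0.1,0.1,0],[0,-0.0021,0.0007,0.1,0.1,0]]])

```text
t: 16.42
eef_pos: [539.7, -177.0, 41.1]
eef_rot: [0.178, 0.984, 0.001, -0.003]
contact_force: [-0.7, 4.5, 9.8]
opening: -0.003
```

```bash
python3 - <<'E'
from h import *
im,C,s=grab("wrist","w6.png")
cv2.imwrite("pics/c6.png",cv2.resize(im[100:260,180:460],None,fx=2.8,fy=2.8,interpolation=cv2.INTER_CUBIC))
E
```

```text
(no output)
```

View pics/c6.png

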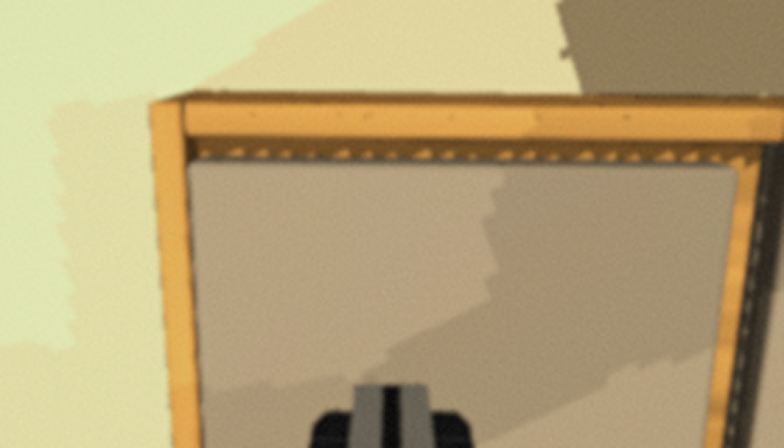

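The gap at the rim is down to a thin line at (188,165). The coaster moved only about 1 mm for 3 mm of finger travel, so I give one more push and then compare.

>>> send_rows(targets=[[[0.0001,-0.0007,0.0008,0.1,0.1,0],[0.0002,-0.0014,0.0008,0.1,0.1,0],[0.0002,-0.0021,0.0008,0.1,0.1,0],[0.0002,-0.0028,0.0008,0.1,0.1,0]]])

```text
t: 16.8
eef_pos: [539.5, -179.2, 41.1]
eef_rot: [0.178, 0.984, 0.001, -0.003]
contact_force: [0.6, 3.7, 7.6]
opening: -0.001
```

>>> send_rows(targets=[[[0.0001,-0.0007,0.0008,0.1,0.1,0],[0.0002,-0.0014,0.0008,0.1,0.1,0],[0.0002,-0.0021,0.0008,0.1,0.1,0],[0.0002,-0.0028,0.0008,0.1,0.1,0]]])

```text
t: 17.13
eef_pos: [539.3, -181.4, 41.1]
eef_rot: [0.178, 0.984, 0.001, -0.003]
contact_force: [1.7, 3.3, 8.4]
opening: 0.003
```

```bash
python3 - <<'E'
from h import *
im,C,s=grab("wrist","w7.png")
cv2.imwrite("pics/c7.png",cv2.resize(im[100:260,180:460],None,fx=2.8,fy=2.8,interpolation=cv2.INTER_CUBIC))
E
```

```text
(no output)
```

View pics/c7.png

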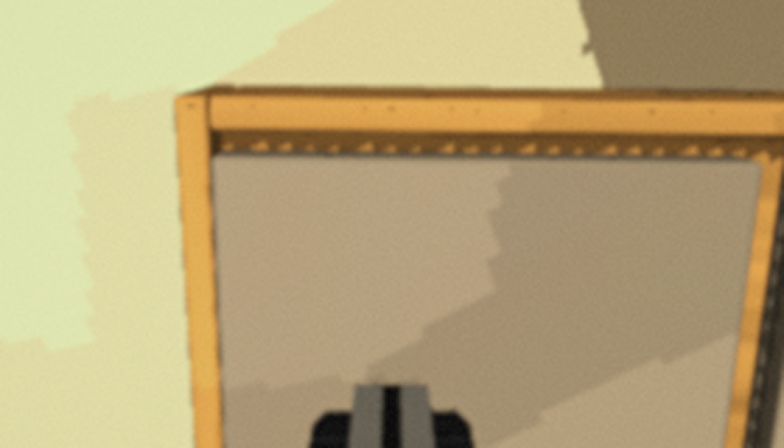

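The front edge now meets the rim with no gap, at (213,155). The finger travelled 4.5 mm with almost no coaster movement, so it is home. I lift off and check.

>>> send_rows(targets=[[[0,0,0,0,0,0],[0,0,-0.001,0,0,0],[0,0,-0.004,0,0,0],[0,0,-0.015,0,0,0],[0,0,-0.03,0,0,0]]])

```text
t: 17.6
eef_pos: [538.3, -181.3, 70.3]
eef_rot: [0.178, 0.984, 0.001, -0.004]
contact_force: [-0.4, -0.9, 0.3]
opening: -0.002
```

>>> send_rows(targets=[[[-0.005,0.01,-0.03,0,0,0],[-0.01,0.025,-0.06,0,0,0],[-0.015,0.04,-0.09,0,0,0],[-0.02,0.04,-0.12,0,0,0],[-0.02,0.04,-0.12,0,0,0]]])

```text
t: 18.02
eef_pos: [575.3, -151.4, 196.0]
eef_rot: [0.177, 0.984, 0.0, 0.0]
contact_force: [-0.6, -1.0, 0.4]
opening: 0.002
```

```bash
python3 - <<'E'
from h import *
im,C,s=grab("wrist","w8.png");print(s["eef_pos"],s["contact_force"])
h,w=im.shape[:2]
cv2.imwrite("pics/c8.png",cv2.resize(im[80:330,130:510],None,fx=2.1,fy=2.1,interpolation=cv2.INTER_CUBIC))
E
```

```text
[ 575.26819477 -151.42347565  195.95461364] [-0.64980538 -0.96991612  0.3924099 ]
```

View pics/c8.png

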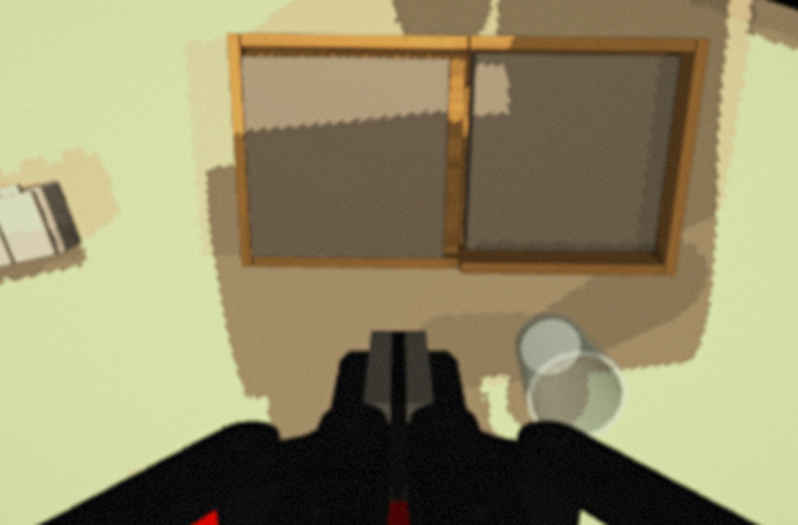

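The picture shows the coaster flat in the bay against the end rim at (245,150), square, with a strip of deck about 8 mm wide behind it. The stack lies in the well by the back wall, and the glass and organiser are undisturbed.

```bash
python3 -c "
from workcell import ctrl
s=ctrl.read_state();print(s['t'],s['qd'].round(3),s['contact_force']);print(ctrl.sign_off())"
```

```text
18.0667 [-0.011  0.028 -0.086 -0.041 -0.    -0.001] [ 0.20436089 -0.28543649 -1.70843154]
the job is handed in; nothing more can be done
None
```

I slid the top coaster off the stack with the shut fingertips, let it drop onto the bay deck, touched down again gently, and pushed it to the end rim. I then lifted clear and handed in at 18 s, with the arm touching nothing.

- **Home:** the last wrist picture shows the coaster flat and square against the end rim, with about 8 mm of bare deck behind it. At the end the fingers slid about 4.5 mm further and the coaster hardly moved.
- **Force:** the highest pressing force read at the end of a move was 12.3 N; the force between readings was not seen. Side force was about 2–5 N, at times higher than the stated 0.28 friction would give; a picture then showed the coaster dragging squarely.
- **Lower coasters:** the stack looks in place near the back wall. I judged this by eye and did not measure it.
- **Other things:** the last picture shows one glass and the organiser where they were. The second glass and the brush cup were not checked again afterwards.
- **Disagreement:** the top and wrist cameras put the tray about 3–5 mm apart, which did not matter for this push.

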